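# Trip the bottle discard bucket and set it upright

### The arm

A 7-joint arm with a two-finger parallel gripper is mounted at the origin on the work surface. World frame = base frame: x ahead of the robot, y to its left, z up, the work surface at z = 0. Lengths are in m, angles in rad, forces in N, time in s.
With the tool pointing down it reaches from about 0.425 to 1.025 m from the base axis. Payload 3.6 kg.
Tool frame: the origin (TCP) lies on the centre line of the jaws, within the pads' length; the fingertips stand 14 mm ahead of it and the grasp point (between the pads) lies 5 mm behind it; z points along the fingers, y is the line along which they close (so a half turn about z gives the same grasp; the last joint's range is limited). The gripper opens to 85 mm and grips with 20 to 120 N. Pads are 22 mm wide; open, the fingers measure 114 mm over their backs; the gripper's body (76 mm by 85 mm) begins 54 mm behind the grasp point. The pads swing forward as they close: fully open they stand 13 mm farther back than shut.
Start: joints at [1.218, 0.591, 0.048, 1.609, -0.033, 0.943, -0.034], TCP at [0.186, -0.701, 0.207] pointing down, gripper open.
Joint ranges: [-2.69, 2.69], [-0.47, 2.24], [-1.27, 1.36], [0.19, 2.51], [-1.53, 4.68], [0.08, 2.07], [-3.09, 3.09]. Speed limits (rad/s): [2.57, 2.57, 3.14, 3.14, 3.14, 3.14, 3.14].

### API

Orientations are given as a unit quaternion [w, x, y, z].
In Python, from rig import env gives the robot as it stands.
- The arm moves only by the shell command python3 -m handwheel 'ROWS'. ROWS is JSON, a list that holds one entry, the list of rows, each a list of 7 numbers: the gripper's target within -1 to 1 (shut at 1, half-way at 0, fully open at -1), then the shift along the tool's x, y, z in m, then the turn, a rotation vector about the tool's x, y, z in rad. In form: [[[grip, tx, ty, tz, ax, ay, az], ...]]. A call has 1 to 5 rows; each row is the pose to reach, as a shift and turn from the pose commanded when the call began, along the tool's axes at that moment; what a row does not reach only later rows make up. A row lasts 1/12 s, in which the tool goes at most 41.7 mm and 7.16 degrees, less where a joint would pass 70% of its speed; a pose out of reach is approached as far as the arm can. A call with a gripper value outside its range is refused whole. The fingers move at their own pace and stop on an object; the grip force is fixed at half the most. Time passes only in rows, so rows that repeat a pose let the fingers close. It gives the time, the measured TCP pose, the force, the opening and the grip force at its end, in the units of the state.
- env.get_state(): the state, without advancing time (a new reading comes with each control period).
- env.read_camera(name): name is "scene" or "top" or "wrist"; returns the picture (420x560x3 uint8, red, green, blue); there is no depth.
- env.camera_model(name): a dict with "fx", "fy", "cx", "cy" (pixels), "R" (3x3) and "t" (3): a world point X has camera coordinates R X + t. Camera axes: x right, y down, z forward; pixel columns grow to the right and rows downward; lengths in m; the calibration is good to about 2 mm. A picture is of the moment at which its call begins: read the wrist's pose just before it. camera_model takes no time and is no camera call; for the wrist camera it gives the pose at the moment of the call.
- env.job_done(): hands the job in; it is judged then, once.
The state is a dict: "t": time; "joint_positions": joint angles; "joint_velocities": joint speeds; "effort": joint torques, N m; "eef_pos": TCP position; "orientation": TCP orientation; "force": force on the tool from outside, world axes, zero at the start; "moment": the same for the moment, N m; "finger_gap": finger opening in m; "gripper_force": force on a finger pad.
Only numpy, scipy, OpenCV 4.12 (cv2) and the standard library are available. Lean on these libraries where they do the work, as an engineer would, in place of code of your own. Each camera call takes 0.05 s, during which the arm holds its last target. There are 200 camera calls.

### The job

Spent sample bottles go to the discard tray in pairs, by way of the counterweighted tip bucket, which already holds one small square bottle. Take its twin, the small square amber bottle standing on the bench, and set it in the bucket's empty half beside the first, so that the bucket trips and dumps both into the tray; then swing the empty bucket back fully upright by its counterweight bar and leave it standing so.

Things in the scene. Friction and masses are not known exactly. Their poses are not given: they have to be found in the camera images.
- tipper: Fixed aluminium stand with tray. Origin on the bench below the hinge; x points the way the bucket dumps (away from the robot), y along the hinge, z up. Hinge 140 mm up, between posts (12 mm thick, 36 mm in x, 156 mm high) at y = +/-108 mm. Grey tray in front: x = 30 to 275, y = +/-125 mm, floor 11 mm up, sides and far wall 66 mm high, near wall (under the bucket) 41 mm.
- bucket (a joint): Angle of the steel tip bucket (rad): 0 upright against its stop, 1.22 fully tipped (70 degrees) against the other. It stays upright with one small bottle in it, trips by itself within a second or so once a second stands in it, and stays tipped when empty. Brought back below about 0.4 rad it falls upright by itself and stays.
- bucket_in (a point): Centre of the bucket's inner floor, moving with it; axes as the tipper's when upright, 65 mm ahead of the hinge and 130 mm above the bench. The inside is 64 mm in x and 160 mm in y; above the floor the side walls rise 37 mm, the rear wall 42 mm, the front lip 12 mm.
- bar (a point): Centre of the counterweight, a level round steel bar 25 mm thick, 116 mm long, parallel to y, on two 6 mm flat arms at y = +/-50 mm, between which there is free room on its +x side. In the tipper's frame it is at x = -52, z = 199 mm upright and at x = 38, z = 209 mm fully tipped, swinging about the hinge on a 79 mm radius. About 3 N towards -x on the bar brings the tipped empty bucket back.
- bottle: The small square amber bottle on the bench, to be added: 40 x 40 mm, 70 mm high, plus a black cap 28 mm across and 15 mm high, about 150 g. Origin at the centre of its underside, z up, x and y square to its faces. Near it, not to be used: a larger square amber bottle (62 mm wide, 110 mm high), a round amber jar (42 mm across) and a closed white tip box.
- loaded_bottle: An identical small square bottle, already standing in the bucket's half at the tipper's negative y (about y = -45 mm). The other half, about y = +45 mm, is empty. Origin at the centre of its underside.

How it is judged:
On the way, in this order (a step that is already met when the one before it is completed fails the run):
1. both small square bottles are in the upright bucket (value of joint bucket below 0.4 rad and x of bottle in the frame of tipper between 0.03 and 0.1 m and y of bottle in the frame of tipper between -0.08 and 0.08 m and z of bottle in the frame of tipper between 0.09 and 0.15 m and x of loaded_bottle in the frame of tipper between 0.03 and 0.1 m and z of loaded_bottle in the frame of tipper above 0.09 m), for 0.02 s.
2. the bucket has tripped over and dumped both bottles into the tray (value of joint bucket above 1 rad and x of bottle in the frame of tipper between 0.03 and 0.275 m and y of bottle in the frame of tipper between -0.125 and 0.125 m and z of each of bottle, loaded_bottle in the frame of tipper below 0.08 m and x of loaded_bottle in the frame of tipper between 0.03 and 0.275 m and y of loaded_bottle in the frame of tipper between -0.125 and 0.125 m), for 0.1 s.
At the end, for the whole second after the job is handed in: The bucket is back upright (within 0.1 rad, about 6 degrees, of its upright stop) and stays so by itself; both small square bottles lie at rest within the tray's walls (origins less than 80 mm above the bench) (value of joint bucket below 0.1 rad and x of bottle in the frame of tipper between 0.03 and 0.275 m and y of bottle in the frame of tipper between -0.125 and 0.125 m and z of each of bottle, loaded_bottle in the frame of tipper below 0.08 m and x of loaded_bottle in the frame of tipper between 0.03 and 0.275 m and y of loaded_bottle in the frame of tipper between -0.125 and 0.125 m and linear speed of each of bottle, loaded_bottle below 0.05 m/s); the robot touches nothing.
It also fails if it takes over 51 s, if anything falls off the work surface, if the arm or the gripper's body presses on something with over 40 N, if the wrist force passes 120 N, or if a joint passes its speed limit or range.

## Working session

There is one attempt and no reset: what is moved stays moved. The work goes in short steps, Python scripts to look and compute and a shell command to move; the robot and the scene stay as the last step left them, time stands still between calls to the robot, and variables do not carry over. Pictures are saved under pics/ and viewed, at most 10 in all, crops included, and the job is handed in when it is done.

```bash
mkdir -p pics; python3 - <<'E'
from rig import env
import cv2,numpy as np
ims=[]
s=env.get_state();print(s)
for n in ("scene","top"):
    m=env.camera_model(n);print(n,m)
    im=env.read_camera(n);np.save(f"pics/{n}0.npy",im);cv2.imwrite(f"pics/{n}0.png",im[:,:,::-1])
E
```

```text
{'t': 0.0, 'joint_positions': array([ 1.21748764,  0.59215174,  0.04831081,  1.60987646, -0.03332011,
        0.94270175, -0.03369219]), 'joint_velocities': array([ 0.00060321,  0.00027756, -0.0001729 , -0.00037817, -0.00111532,
        0.00012303,  0.00089025]), 'effort': array([ 4.42642986e-04, -5.48682082e+01,  1.54667929e+00, -1.98122871e+01,
        9.36980301e-03,  8.64517002e-03, -1.12405999e-06]), 'eef_pos': array([ 0.1860137 , -0.69978338,  0.20589751]), 'orientation': array([-1.14659769e-03,  9.91569344e-01,  1.29571901e-01, -2.11547494e-04]), 'force': array([-0.48836232, -0.18460244, -0.80488063]), 'moment': array([0.00468902, 0.04860623, 0.01393102]), 'gripper_force': 0.0, 'finger_gap': 0.08540895219648392}
scene {'fx': 475.68296209509845, 'fy': 475.68296209509845, 'cx': 270.871604572392, 'cy': 211.6280483466066, 'R': array([[-0.28813064,  0.95751354, -0.01218806],
       [ 0.52233888,  0.14648682, -0.84006173],
       [-0.80258509, -0.24841382, -0.54235389]]), 't': array([ 0.13970889, -0.13577015,  1.74093013])}
top {'fx': 414.76952269445843, 'fy': 414.76952269445843, 'cx': 281.85964188468205, 'cy': 208.17311301375, 'R': array([[-8.35030342e-03, -9.99964969e-01, -5.77356442e-04],
       [-9.79123808e-01,  8.29352992e-03, -2.03095509e-01],
       [ 2.03093182e-01, -1.13060568e-03, -9.79158762e-01]]), 't': array([0.01767285, 0.51793855, 1.11133833])}
```

View pics/scene0.png

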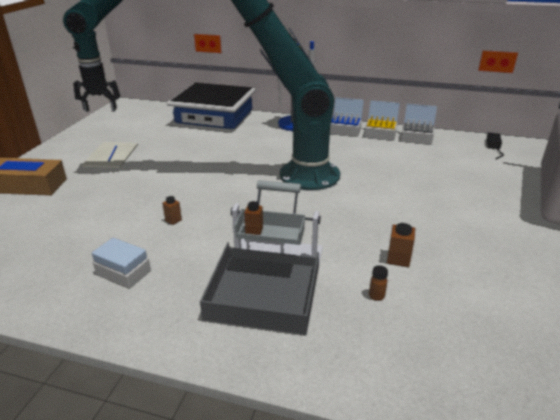

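View pics/top0.png

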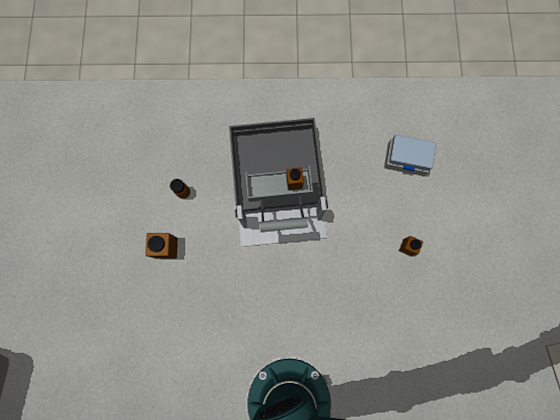

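The scene view shows the small square bottle at about (172,210) and the tipper at about (265,250), with the loaded bottle in the bucket. In the top view the bottle is at (412,245), the bar at (284,225) and the post tops at (239,212) and (323,203).

```bash
cat > h.py <<'E'
import numpy as np,cv2
def ray(m,u,v):
    d=m["R"].T@np.array([(u-m["cx"])/m["fx"],(v-m["cy"])/m["fy"],1.]);c=-m["R"].T@m["t"];return c,d
def plane(m,u,v,z):
    c,d=ray(m,u,v);return c+d*(z-c[2])/d[2]
def tri(a,b):
    (c1,d1),(c2,d2)=a,b
    s=np.linalg.lstsq(np.c_[d1,-d2],c2-c1,rcond=None)[0]
    p,q=c1+s[0]*d1,c2+s[1]*d2
    return (p+q)/2,np.linalg.norm(p-q)
def proj(m,X):
    p=m["R"]@np.asarray(X)+m["t"];return np.array([m["fx"]*p[0]/p[2]+m["cx"],m["fy"]*p[1]/p[2]+m["cy"]])
def caps(im):
    hsv=cv2.cvtColor(im,cv2.COLOR_RGB2HSV);return cv2.inRange(hsv,(0,0,0),(180,255,45))
def amber(im):
    hsv=cv2.cvtColor(im,cv2.COLOR_RGB2HSV);return cv2.inRange(hsv,(3,130,40),(18,255,255))
E
python3 - <<'E'
from h import *
from rig import env
t=np.load("pics/top0.npy");s=np.load("pics/scene0.npy")
mt,ms=env.camera_model("top"),env.camera_model("scene")
for n,im,box in (("top",t,(395,232,430,260)),("top",t,(284,166,306,190)),("scene",s,(160,192,186,228)),("scene",s,(243,200,264,235))):
    x0,y0,x1,y1=box;c=im[y0:y1,x0:x1]
    k=caps(c);a=amber(c)
    N,L,st,ce=cv2.connectedComponentsWithStats(k);i=1+np.argmax(st[1:,4]) if N>1 else 0
    cc=ce[i]+[x0,y0];print(n,"cap",cc,st[i,4]);
    M=cv2.moments(a,True);print(" amber",M["m10"]/M["m00"]+x0,M["m01"]/M["m00"]+y0,M["m00"])
    if n=="top":print(plane(mt,*cc,.085))
    else:print(plane(ms,*cc,.0775))
A=cv2.resize(t[105:255,220:340],None,fx=4,fy=4,interpolation=cv2.INTER_CUBIC)
B=cv2.resize(t[225:270,390:435],None,fx=7,fy=7,interpolation=cv2.INTER_CUBIC)
o=np.zeros((600,800,3),np.uint8);o[:600,:480]=A;o[:315,480:795]=B
cv2.imwrite("pics/crop1.png",o[:,:,::-1])
E
```

```text
top cap [415.11764706 244.        ] 85
 amber 409.7244897959184 246.03061224489795 196.0
[ 0.41035903 -0.34302872  0.085     ]
top cap [294.8        174.02105263] 95
 amber 294.6 178.4742857142857 175.0
[ 0.60799812 -0.0233832   0.085     ]
scene cap [170. 200.] 22
 amber 172.524064171123 210.6149732620321 187.0
[ 0.41263077 -0.34250176  0.0775    ]
scene cap [253.14035088 205.98245614] 57
 amber 253.28070175438597 220.3684210526316 342.0
[ 0.37668253 -0.08677896  0.0775    ]
```

View pics/crop1.png

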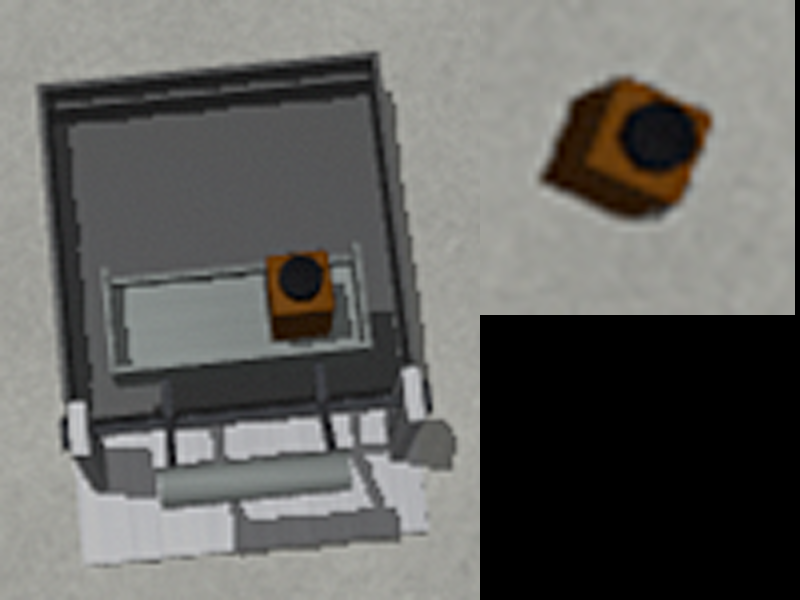

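The crop shows the bottle top-face corners at roughly (625,80), (710,120), (680,205) and (588,165). The far tray corners are at (40,88) and (377,53), the post tops around (78,425) and (413,390), and the bar ends at (160,488) and (350,475).

```bash
python3 - <<'E'
from h import *
from rig import env
mt=env.camera_model("top")
T=lambda x,y,z:plane(mt,220+x/4-.4,105+y/4-.4,z)
B=lambda x,y,z:plane(mt,390+(x-480)/7-.4,225+y/7-.4,z)
c=[B(*p,.07) for p in((625,80),(710,120),(680,205),(588,165))]
for i in range(4):
    e=c[(i+1)%4]-c[i];print(np.linalg.norm(e[:2]),np.degrees(np.arctan2(e[1],e[0])))
print("bottle top centre",np.mean(c,0))
prs={"tray far":((40,88,.066),(377,53,.066),.275),"posts":((78,425,.156),(413,390,.156),0),"bar":((160,486,.205),(350,473,.205),-.052)}
for n,(a,b,x) in prs.items():
    P,Q=T(*a),T(*b);e=P-Q;yaw=np.arctan2(-e[0],e[1]);m=(P+Q)/2
    print(n,P,Q,np.linalg.norm(e),np.degrees(yaw),"origin",m[:2]-x*np.array([np.cos(yaw),np.sin(yaw)]))
print("loaded cap",plane(mt,294.8,174.0,.215))
E
```

```text
0.03565821038939807 -116.5248565194448
0.03576798121123039 156.73126132911165
0.037898100681053204 65.42705664727391
0.03700154348042211 -26.81333910196654
bottle top centre [ 0.40958161 -0.34462285  0.07      ]
tray far [0.75779249 0.16256333 0.066     ] [ 0.78277608 -0.08190421  0.066     ] 0.24574083397202975 5.8351386176072415 origin [0.49670918 0.01237129]
posts [0.49068696 0.12257254 0.156     ] [ 0.51173726 -0.09170932  0.156     ] 0.21531332635383768 5.610536894642309 origin [0.50121211 0.01543161]
bar [0.44286763 0.06755192 0.205     ] [ 0.44984646 -0.04718067  0.205     ] 0.11494464599709787 3.480837030598386 origin [0.49826111 0.01334279]
loaded cap [ 0.56976525 -0.0189251   0.215     ]
```

Measurements agree: the tipper origin is about (0.4985, 0.0145) with yaw 5.6°, and the bottle is at (0.410, -0.344) with faces at -25°/65°. Next I write a helper that gives the tool-frame move to a target.

```bash
cat > go.py <<'E'
import sys,numpy as np
from scipy.spatial.transform import Rotation as R
from rig import env
# usage: go.py x y z yaw_of_tool_y_deg [pitch_deg about tool y]: prints shift and turn in tool axes
def rel(x,y,z,yaw,tilt=0):
    s=env.get_state();w,a,b,c=s["orientation"];Rc=R.from_quat([a,b,c,w])
    ty=np.array([np.cos(np.radians(yaw)),np.sin(np.radians(yaw)),0]);tz=np.array([0,0,-1.])
    Rt=R.from_matrix(np.c_[np.cross(ty,tz),ty,tz])*R.from_euler("y",tilt,degrees=True)
    d=Rc.inv().apply(np.array([x,y,z])-s["eef_pos"]);r=(Rc.inv()*Rt).as_rotvec()
    print("t",round(s["t"],2),"shift",d.round(4),"turn",r.round(3),"rows",round(max(np.linalg.norm(d)/.0417,np.degrees(np.linalg.norm(r))/7.16),1))
if __name__=="__main__": rel(*map(float,sys.argv[1:]))
E
python3 go.py .41 -.344 .2 -115.3
```

```text
t 0.1 shift [ 0.3079 -0.2864  0.0066] turn [-0.002  0.001  0.701] rows 10.1
```

```bash
python3 -m handwheel '[[[-1,0.029,-0.027,0,0,0,0.066],[-1,0.058,-0.054,0,0,0,0.132],[-1,0.087,-0.081,0,0,0,0.198],[-1,0.116,-0.108,0,0,0,0.264],[-1,0.145,-0.135,0,0,0,0.33]]]'; python3 go.py .41 -.344 .2 -115.3
```

```text
t: 0.52
eef_pos: [0.2922, -0.5309, 0.2066]
orientation: [-0.0, 0.999, -0.037, -0.0]
force: [1.7, 0.2, 0.1]
finger_gap: 0.0854
gripper_force: 0.0
t 0.52 shift [ 0.1037 -0.1951  0.0068] turn [-0.001  0.001  0.368] rows 5.3
```

```bash
python3 -m handwheel '[[[-1,0.021,-0.037,0.001,0,0,0.07],[-1,0.042,-0.074,0.002,0,0,0.14],[-1,0.063,-0.111,0.003,0,0,0.21],[-1,0.083,-0.149,0.004,0,0,0.28],[-1,0.1,-0.186,0.006,0,0,0.36]]]'; python3 - <<'E'
from h import *
from rig import env
m=env.camera_model("wrist");im=env.read_camera("wrist")
np.save("pics/w1.npy",im);cv2.imwrite("pics/w1.png",im[:,:,::-1])
print(m)
E
python3 go.py .41 -.344 .2 -115.3
```

```text
t: 0.93
eef_pos: [0.4041, -0.3553, 0.2012]
orientation: [0.0, 0.977, -0.215, 0.0]
force: [1.2, -0.4, 0.6]
finger_gap: 0.0857
gripper_force: 0.0
{'fx': 307.9074487770898, 'fy': 307.9074487770898, 'cx': 278.1700110529373, 'cy': 208.5137957563885, 'R': array([[-0.41963232, -0.9076928 , -0.00158235],
       [-0.87523869,  0.40416535,  0.26572093],
       [-0.24055344,  0.11289002, -0.96404869]]), 't': array([-0.15140649,  0.46516857,  0.5094868 ])}
t 0.98 shift [ 0.0001 -0.0003  0.0001] turn [-0.008  0.002  0.019] rows 0.2
```

View pics/w1.png

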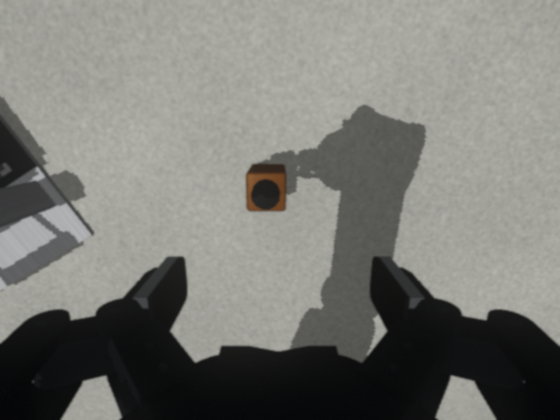

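The wrist view shows the bottle with its cap at (266,194) and its faces square to the jaws, though the arm was still settling. I'll re-measure at rest.

```bash
cat > wcap.py <<'E'
from h import *
from rig import env
env.read_camera("wrist")
m=env.camera_model("wrist");im=env.read_camera("wrist")
x0,y0,x1,y1=240,155,295,225
c=im[y0:y1,x0:x1];a=amber(c)
k=caps(c)&cv2.fillPoly(np.zeros_like(a),[cv2.convexHull(cv2.findNonZero(a))],255)
N,L,st,ce=cv2.connectedComponentsWithStats(k)
i=1+np.argmax(st[1:,4]);u=ce[i]+[x0,y0];print(u,st[i],plane(m,*u,.085),cv2.minAreaRect(cv2.findNonZero(a)))
print(env.get_state()["eef_pos"])
E
python3 wcap.py; python3 go.py .41 -.344 .062 -115.3
```

```text
[274.58249158 194.11279461] [ 22  25  27  29 594] [ 0.41379395 -0.34473669  0.085     ] ((35.0, 36.0), (38.0, 38.0), 90.0)
[ 0.40564301 -0.35224625  0.20066616]
t 1.08 shift [ 0.0008 -0.009   0.1387] turn [-0.002  0.001  0.021] rows 3.3
```

```bash
python3 go.py .412 -.3437 .05 -115.8
```

```text
t 1.08 shift [ 0.0025 -0.0101  0.1507] turn [-0.002  0.001  0.03 ] rows 3.6
```

```bash
python3 -m handwheel '[[[-1,0.0025,-0.01,0.02,-0.002,0.001,0.017],[-1,0.0025,-0.01,0.06,-0.002,0.001,0.017],[-1,0.0025,-0.01,0.1,-0.002,0.001,0.017],[-1,0.0025,-0.01,0.13,-0.002,0.001,0.017],[-1,0.0025,-0.01,0.15,-0.002,0.001,0.017]]]'; python3 -m handwheel '[[[-1,0,0,0,0,0,0],[-1,0,0,0,0,0,0],[-1,0,0,0,0,0,0]]]'; python3 go.py .412 -.3437 .05 -115
```

```text
t: 1.5
eef_pos: [0.4069, -0.3495, 0.0483]
orientation: [0.001, 0.975, -0.223, -0.002]
force: [0.1, -0.5, -0.5]
finger_gap: 0.0853
gripper_force: 0.0
t: 1.75
eef_pos: [0.4095, -0.3507, 0.0522]
orientation: [0.002, 0.975, -0.222, 0.001]
force: [0.7, -0.1, -0.5]
finger_gap: 0.0851
gripper_force: 0.0
t 1.75 shift [-0.0008 -0.0074  0.0022] turn [ 0.003 -0.003 -0.012] rows 0.2
```

```bash
python3 -m handwheel '[[[-1,-0.001,-0.006,0.001,0,0,0],[-1,-0.001,-0.006,0.001,0,0,0],[-1,-0.001,-0.006,0.001,0,0,0],[-1,-0.001,-0.006,0.001,0,0,0]]]'; python3 go.py .412 -.3437 .05 -115
```

```text
t: 2.08
eef_pos: [0.4118, -0.3433, 0.0511]
orientation: [0.001, 0.975, -0.221, 0.001]
force: [0.4, 0.4, 0.6]
finger_gap: 0.085
gripper_force: 0.0
t 2.08 shift [0.0004 0.0003 0.0011] turn [ 0.002 -0.003 -0.01 ] rows 0.1
```

```bash
python3 -m handwheel '[[[1,0,0,0,0,0,0],[1,0,0,0,0,0,0],[1,0,0,0,0,0,0],[1,0,0,0,0,0,0],[1,0,0,0,0,0,0]]]'; python3 -m handwheel '[[[1,0,0,0,0,0,0],[1,0,0,0,0,0,0],[1,0,0,0,0,0,0],[1,0,0,0,0,0,0],[1,0,0,0,0,0,0]]]';  python3 go.py .412 -.3437 .051 -115
```

```text
t: 2.5
eef_pos: [0.4111, -0.3434, 0.0503]
orientation: [0.001, 0.975, -0.222, 0.0]
force: [-2.8, -1.5, 18.2]
finger_gap: 0.0257
gripper_force: 49.9
t: 2.92
eef_pos: [0.4112, -0.3436, 0.0505]
orientation: [0.001, 0.975, -0.222, 0.0]
force: [-1.4, -0.4, 5.0]
finger_gap: 0.0251
gripper_force: 58.8
t 2.92 shift [ 0.0008 -0.0002 -0.0005] turn [ 0.002 -0.001 -0.011] rows 0.1
```

```bash
python3 - <<'E'
from h import *
from rig import env
m=env.camera_model("scene");s=env.read_camera("scene");w=env.read_camera("wrist")
u,v=proj(m,[.41,-.343,.07]).astype(int)
c=cv2.resize(s[v-60:v+40,u-50:u+50],(400,400),interpolation=cv2.INTER_CUBIC)
o=np.zeros((400,800,3),np.uint8);o[:,:400]=c;o[:300,400:]=cv2.resize(w,(400,300),interpolation=cv2.INTER_AREA)
cv2.imwrite("pics/g1.png",o[:,:,::-1])
E
```

```text
(no output)
```

View pics/g1.png

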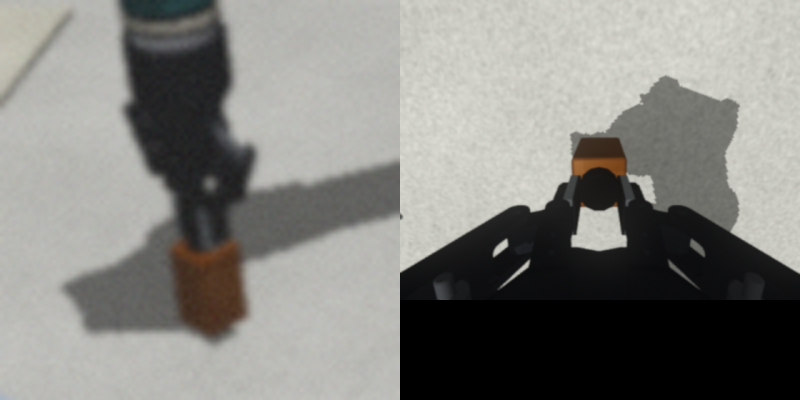

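The grip looks to be on the cap (gap 25 mm), with the whole body below the fingers. I'll check heights by projection.

```bash
python3 - <<'E'
from h import *
from rig import env
m=env.camera_model("scene");u,v=proj(m,[.41,-.343,.07]).astype(int)
for z in(0,.0365,.0505,.07,.085,.11):
    p=proj(m,[.4112,-.3436,z]);print(z,(p-[u-50,v-60])*4)
for dx in(-.0283,.0283): print(dx,(proj(m,[.4112+dx,-.3436,.07])-[u-50,v-60])*4)
print(env.get_state())
s=env.read_camera("top");np.save("pics/t2.npy",s)
E
```

```text
0 [212.10597333 318.98676822]
0.0365 [206.28518875 279.96115608]
0.0505 [204.01092904 264.71331858]
0.07 [200.8037437  243.21065526]
0.085 [198.3048459  226.45672545]
0.11 [194.07712311 198.1118404 ]
-0.0283 [217.45538485 224.82193903]
0.0283 [183.62519321 262.18124723]
{'t': 3.0167, 'joint_positions': array([ 0.51929387,  0.6016039 ,  0.12435851,  2.14452372, -0.17494912,
        0.40268752, -1.23503331]), 'joint_velocities': array([ 0.00052738,  0.00036983, -0.00058873, -0.00027922, -0.00119062,
       -0.00020236,  0.00109839]), 'effort': array([-5.05415183e-01, -4.21329010e+01,  1.64574031e+00, -9.00801390e+00,
       -1.00087104e-01, -1.57112698e-01, -6.82949962e-03]), 'eef_pos': array([ 0.41122873, -0.34353586,  0.05049687]), 'orientation': array([ 1.28778490e-03,  9.75093548e-01, -2.21789707e-01,  4.89722634e-04]), 'force': array([-0.78507647, -1.34440916,  5.98143431]), 'moment': array([-0.02061466,  0.19804613, -0.01509803]), 'gripper_force': 58.82855236530304, 'finger_gap': 0.025206432401783652}
```

The tips stand about 22 mm behind the nominal TCP. The fingers therefore closed on the cap, which is centred and held at 59 N, with the bottle upright on the bench. That works as a carrying grip and keeps the fingers clear of the bucket walls, so I lift.

```bash
python3 -m handwheel '[[[1,0,0,-0.02,0,0,0],[1,0,0,-0.05,0,0,0],[1,0,0,-0.085,0,0,0],[1,0,0,-0.12,0,0,0],[1,0,0,-0.155,0,0,0]]]';python3 -m handwheel '[[[1,0,0,-0.035,0,0,0],[1,0,0,-0.065,0,0,0],[1,0,0,-0.085,0,0,0],[1,0,0,-0.095,0,0,0],[1,0,0,-0.095,0,0,0]]]'; python3 go.py .559 .0626 .30 -84.4
```

```text
t: 3.48
eef_pos: [0.4103, -0.3419, 0.2058]
orientation: [0.001, 0.975, -0.222, -0.001]
force: [0.5, 0.6, -1.0]
finger_gap: 0.0254
gripper_force: 59.5
t: 3.9
eef_pos: [0.4121, -0.3431, 0.3018]
orientation: [0.002, 0.975, -0.222, 0.002]
force: [0.5, -0.3, -1.3]
finger_gap: 0.0249
gripper_force: 59.5
t 3.9 shift [-0.0428 -0.4294  0.0006] turn [ 0.004 -0.004 -0.545] rows 10.3
```

```bash
python3 -m handwheel '[[[1,-0.002,-0.02,0,0,0,-0.03],[1,-0.005,-0.05,0,0,0,-0.07],[1,-0.0085,-0.085,0,0.001,0,-0.115],[1,-0.012,-0.12,0,0.001,-0.001,-0.16],[1,-0.0155,-0.155,0,0.001,-0.001,-0.2]]]'; python3 go.py .559 .0626 .30 -84.4
```

```text
t: 4.32
eef_pos: [0.4629, -0.1941, 0.2973]
orientation: [0.0, 0.992, -0.122, -0.003]
force: [0.7, 0.2, -0.9]
finger_gap: 0.0253
gripper_force: 59.5
t 4.32 shift [ 0.0308 -0.2724 -0.0031] turn [-0.     0.005 -0.343] rows 6.6
```

```bash
python3 -m handwheel '[[[1,0.004,-0.037,0,0,0,-0.05],[1,0.008,-0.074,0,0,0,-0.1],[1,0.012,-0.11,0,0,0,-0.15],[1,0.016,-0.145,0,0,0,-0.2],[1,0.02,-0.18,0,0,0,-0.25]]]'; python3 go.py .559 .0626 .30 -84.4
```

```text
t: 4.73
eef_pos: [0.5262, -0.0246, 0.2969]
orientation: [0.0, 1.0, 0.003, -0.003]
force: [-0.3, -0.6, -2.3]
finger_gap: 0.0253
gripper_force: 59.5
t 4.73 shift [ 0.0333 -0.087  -0.0033] turn [ 0.     0.006 -0.092] rows 2.2
```

```bash
python3 -m handwheel '[[[1,0.013,-0.035,-0.002,0,0,-0.035],[1,0.023,-0.062,-0.003,0,0.001,-0.065],[1,0.03,-0.08,-0.003,0,0.002,-0.085],[1,0.033,-0.087,-0.003,0,0.003,-0.092],[1,0.033,-0.087,-0.003,0,0.003,-0.092]]]';python3 -m handwheel '[[[1,0,0,0,0,0,0],[1,0,0,0,0,0,0],[1,0,0,0,0,0,0]]]'; python3 go.py .559 .0626 .182 -84.4
python3 - <<'E'
from h import *
from rig import env
s=env.read_camera("scene");w=env.read_camera("wrist")
c=cv2.resize(s[140:270,210:340],(520,520),interpolation=cv2.INTER_CUBIC)
o=np.zeros((520,800,3),np.uint8);o[:,:520]=c;o[:210,520:]=cv2.resize(w,(280,210),interpolation=cv2.INTER_AREA)
cv2.imwrite("pics/p1.png",o[:,:,::-1])
m=env.camera_model("scene")
for b in ((.559,.0626,.249),(.559,.0626,.13)): print((proj(m,b)-[210,140])*4)
E
```

```text
t: 5.15
eef_pos: [0.5599, 0.062, 0.3008]
orientation: [0.0, 0.999, 0.049, -0.0]
force: [-0.2, -0.8, -1.7]
finger_gap: 0.0254
gripper_force: 59.5
t: 5.4
eef_pos: [0.5598, 0.0578, 0.3023]
orientation: [0.001, 0.999, 0.045, 0.001]
force: [-1.1, -0.2, -1.3]
finger_gap: 0.0252
gripper_force: 59.5
t 5.4 shift [-0.0005 -0.0051  0.1203] turn [ 0.002 -0.001 -0.007] rows 2.9
[302.73284536 213.53530722]
[301.85068275 375.13073656]
```

View pics/p1.png

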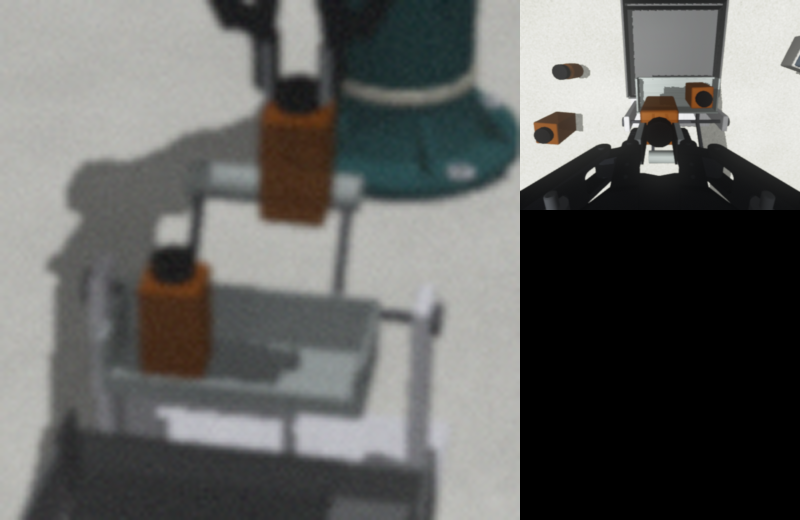

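The bottle hangs upright over the bucket's empty half, at (295,165) in the crop; the loaded one is at (175,315). I'll cross-check the bucket position by triangulating the loaded cap.

```bash
python3 - <<'E'
from h import *
from rig import env
mt,ms=env.camera_model("top"),env.camera_model("scene")
p,e=tri(ray(mt,294.8,174.02),ray(ms,253.1,206.0));print(p,e,plane(ms,253.1,206.,.209))
d=p[:2]-[.4985,.0145];c,s=np.cos(np.radians(5.6)),np.sin(np.radians(5.6));print("local",c*d[0]+s*d[1],-s*d[0]+c*d[1])
# bucket inner-floor corners in the saved top picture crop (220,105, x4)
T=lambda x,y,z:plane(mt,220+x/4-.4,105+y/4-.4,z)
for q in((108,282,.142),(360,262,.142),(114,372,.172),(365,345,.172)):
    d=T(*q)[:2]-[.4985,.0145];print(q,c*d[0]+s*d[1],-s*d[0]+c*d[1])
E
python3 go.py .559 .0626 .21 -84.4
```

```text
[ 0.57165701 -0.01816803  0.20731805] 0.002123135856666146 [ 0.57407343 -0.01618446  0.209     ]
local 0.06962002185017063 -0.039650989730843085
(108, 282, 0.142) 0.09928704019047717 0.08169462628164817
(360, 262, 0.142) 0.09530394396366844 -0.08484522365273227
(114, 372, 0.172) 0.03103817173959977 0.08144135817092255
(365, 345, 0.172) 0.031672746011541866 -0.07842622413073054
t 5.5 shift [-0.0009 -0.0041  0.0927] turn [ 0.002 -0.002 -0.006] rows 2.2
```

The bucket is confirmed at local x 31–97 mm, centred in y. Descending.

```bash
python3 -m handwheel '[[[1,-0.001,-0.005,0.02,0.002,-0.002,-0.006],[1,-0.001,-0.005,0.045,0.002,-0.002,-0.006],[1,-0.001,-0.005,0.07,0.002,-0.002,-0.006],[1,-0.001,-0.005,0.085,0.002,-0.002,-0.006],[1,-0.001,-0.005,0.09,0.002,-0.002,-0.006]]]';python3 -m handwheel '[[[1,0,0,0,0,0,0],[1,0,0,0,0,0,0],[1,0,0,0,0,0,0]]]'; python3 go.py .56 .063 .183 -84.4
```

```text
t: 5.92
eef_pos: [0.557, 0.0641, 0.2101]
orientation: [0.0, 0.999, 0.05, -0.002]
force: [-0.6, -0.4, -1.5]
finger_gap: 0.0251
gripper_force: 59.5
t: 6.17
eef_pos: [0.5603, 0.0654, 0.214]
orientation: [-0.001, 0.999, 0.05, 0.002]
force: [0.2, 0.8, -0.5]
finger_gap: 0.0252
gripper_force: 59.5
t 6.17 shift [-0.0007  0.0023  0.031 ] turn [-0.001 -0.003  0.003] rows 0.7
```

```bash
python3 -m handwheel '[[[1,0,0.001,0.008,0,0,0],[1,0,0.001,0.016,0,0,0],[1,0,0.001,0.022,0,0,0],[1,0,0.001,0.027,0,0,0],[1,0,0.001,0.027,0,0,0]]]'; python3 -m handwheel '[[[1,0,0,0,0,0,0],[1,0,0,0,0,0,0]]]'
python3 - <<'E'
from h import *
from rig import env
env.read_camera("top")
t=env.read_camera("top");s=env.read_camera("scene");print(env.get_state()["eef_pos"],env.get_state()["force"])
o=np.zeros((480,800,3),np.uint8);o[:400,:400]=cv2.resize(t[130:230,230:330],(400,400));o[:400,400:]=cv2.resize(s[170:270,220:320],(400,400))
cv2.imwrite("pics/p2.png",o[:,:,::-1])
E
```

```text
t: 6.58
eef_pos: [0.5581, 0.0642, 0.1841]
orientation: [-0.0, 0.999, 0.05, -0.001]
force: [0.4, 0.1, -1.3]
finger_gap: 0.0251
gripper_force: 59.5
t: 6.75
eef_pos: [0.5594, 0.0645, 0.1856]
orientation: [-0.001, 0.999, 0.05, 0.0]
force: [0.2, 0.5, -1.5]
finger_gap: 0.0248
gripper_force: 59.5
[0.55952551 0.06450662 0.18587835] [ 0.4404341  -0.86187542 -0.81080461]
```

View pics/p2.png

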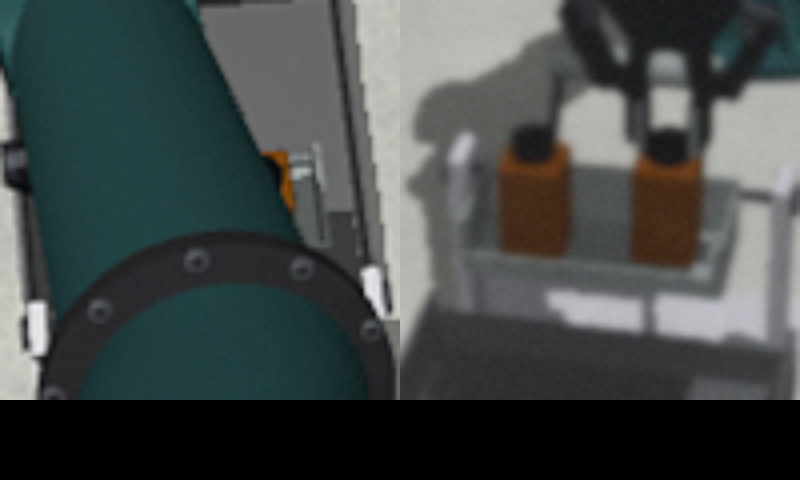

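Both bottles stand in the upright bucket, at (535,205) and (667,210) in the crop; the held one is about 4 mm above the floor. I lower, release and lift.

```bash
python3 -m handwheel '[[[1,0,0,0.0015,0,0,0],[1,0,0,0.003,0,0,0],[-0.3,0,0,0.003,0,0,0],[-0.3,0,0,0.003,0,0,0],[-0.3,0,0,-0.01,0,0,0]]]'; python3 -m handwheel '[[[-0.3,0,0,-0.04,0,0,0],[-0.3,0,0,-0.08,0,0,0],[-0.3,0,0,-0.12,0,0,0],[-0.3,0,0,-0.15,0,0,0],[-0.3,0,0,-0.16,0,0,0]]]';python3 -m handwheel '[[[-0.3,0,0,0,0,0,0],[-0.3,0,0,0,0,0,0],[-0.3,0,0,0,0,0,0],[-0.3,0,0,0,0,0,0],[-0.3,0,0,0,0,0,0]]]'
python3 - <<'E'
from h import *
from rig import env
s=env.read_camera("scene");w=env.read_camera("wrist")
o=np.zeros((520,800,3),np.uint8);o[:,:520]=cv2.resize(s[190:320,200:330],(520,520),interpolation=cv2.INTER_CUBIC);o[:210,520:]=cv2.resize(w,(280,210),interpolation=cv2.INTER_AREA)
cv2.imwrite("pics/d1.png",o[:,:,::-1])
E
```

```text
t: 7.32
eef_pos: [0.5576, 0.0641, 0.1939]
orientation: [-0.0, 0.999, 0.05, -0.002]
force: [-0.2, -0.2, 0.1]
finger_gap: 0.0555
gripper_force: 0.0
t: 7.73
eef_pos: [0.5622, 0.0648, 0.3619]
orientation: [-0.001, 0.999, 0.05, 0.006]
force: [0.7, 0.5, -0.2]
finger_gap: 0.0554
gripper_force: 0.0
t: 8.15
eef_pos: [0.5582, 0.0641, 0.3536]
orientation: [-0.0, 0.999, 0.05, -0.002]
force: [-0.2, 0.1, 0.3]
finger_gap: 0.0556
gripper_force: 0.0
```

View pics/d1.png

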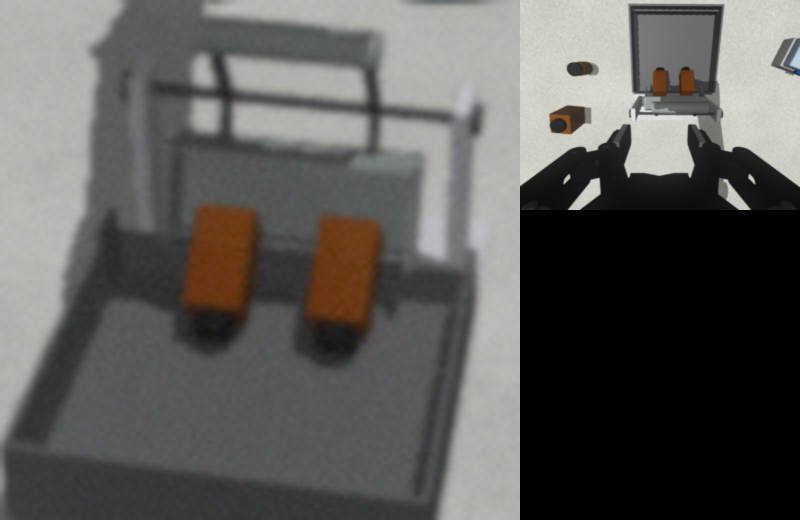

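The bucket has tipped, and both bottles are sliding into the tray at (220,265) and (342,275) in the crop. Next I shut the gripper and move above the +x side of the bar, between the arms.

```bash
python3 go.py .575 .022 .30 -84.4
```

```text
t 8.25 shift [0.0122 0.0436 0.0542] turn [-0.001  0.002  0.003] rows 1.7
```

```bash
python3 -m handwheel '[[[1,0.006,0.015,0.018,0,0,0],[1,0.012,0.03,0.036,0,0,0],[1,0.012,0.043,0.05,0,0,0],[1,0.012,0.043,0.05,0,0,0],[1,0.012,0.043,0.05,0,0,0]]]'; python3 -m handwheel '[[[1,0,0,0,0,0,0],[1,0,0,0,0,0,0],[1,0,0,0,0,0,0]]]'
python3 go.py .575 .022 .17 -84.4
python3 - <<'E'
from h import *
from rig import env
s=env.read_camera("scene");w=env.read_camera("wrist")
o=np.zeros((520,800,3),np.uint8);o[:,:520]=cv2.resize(s[170:300,200:330],(520,520),interpolation=cv2.INTER_CUBIC);o[:210,520:]=cv2.resize(w,(280,210),interpolation=cv2.INTER_AREA)
cv2.imwrite("pics/d2.png",o[:,:,::-1])
E
```

```text
t: 8.67
eef_pos: [0.5748, 0.0222, 0.3045]
orientation: [-0.001, 0.999, 0.05, -0.001]
force: [-0.1, 0.5, 0.4]
finger_gap: 0.0004
gripper_force: 0.0
t: 8.92
eef_pos: [0.576, 0.024, 0.3067]
orientation: [-0.001, 0.999, 0.051, 0.001]
force: [0.6, 1.2, -0.6]
finger_gap: -0.0001
gripper_force: 0.0
t 8.92 shift [-0.0015  0.0021  0.1367] turn [-0.002 -0.002  0.005] rows 3.3
```

View pics/d2.png

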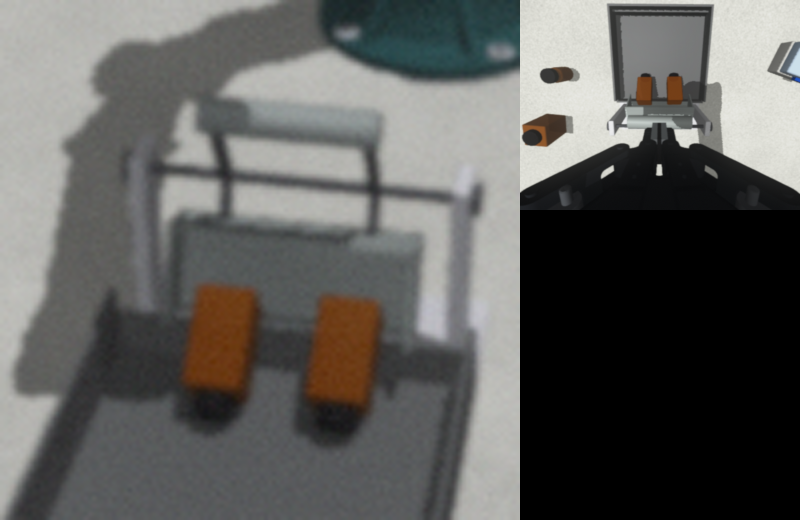

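The bottles rest leaning, caps on the tray floor and bases up against the bucket. I'll measure how high the bases are, using each bottle's vertical plane.

```bash
python3 - <<'E'
from h import *
from rig import env
ms=env.camera_model("scene");c,s=np.cos(np.radians(5.6)),np.sin(np.radians(5.6));n=np.array([-s,c,0]);x=np.array([c,s,0]);O=np.array([.4985,.0145,0])
def at(u,v,yl):
    C,d=ray(ms,200+u/4-.4,170+v/4-.4);P=C+d*((yl-n@(C-O))/(n@d));return (x@(P-O)).round(4),P[2].round(4)
for nm,yl,pts in(("loaded",-.04,((228,288),(217,395),(213,413))),("new",.042,((350,298),(338,408),(333,428)))):
    for p in pts: print(nm,p,at(*p,yl))
print("bar",at(290,125,0),"bucket rear wall edge L",at(190,215,-.08),"R",at(420,235,.08))
# cross-check with x-agnostic: tray floor plane points
print(plane(ms,253.,273.,.02))
E
```

```text
loaded (228, 288) (np.float64(0.0406), np.float64(0.077))
loaded (217, 395) (np.float64(0.0818), np.float64(0.0186))
loaded (213, 413) (np.float64(0.0944), np.float64(0.0135))
new (350, 298) (np.float64(0.038), np.float64(0.0776))
new (338, 408) (np.float64(0.0835), np.float64(0.0211))
new (333, 428) (np.float64(0.1025), np.float64(0.02))
bar (np.float64(0.0229), np.float64(0.1981)) bucket rear wall edge L (np.float64(-0.0196), np.float64(0.0907)) R (np.float64(-0.0223), np.float64(0.0917))
[ 0.60407232 -0.01286512  0.02      ]
```

```bash
cat > bot.py <<'E'
from h import *
from rig import env
ms=env.camera_model("scene");c,s=np.cos(np.radians(5.6)),np.sin(np.radians(5.6));O=np.array([.4985,.0145,0]);M=np.array([[c,s,0],[-s,c,0],[0,0,1]])
mw=env.camera_model("wrist");W=env.read_camera("wrist");S=env.read_camera("scene");np.save("pics/wl.npy",W);np.save("pics/sl.npy",S)
def blobs(im,box):
    x0,y0,x1,y1=box;a=amber(im)[y0:y1,x0:x1]
    N,L,st,ce=cv2.connectedComponentsWithStats(a);out=[]
    for i in range(1,N):
        if st[i,4]>60:
            p=cv2.boxPoints(cv2.minAreaRect(cv2.findNonZero((L==i).astype(np.uint8))))+[x0,y0]
            p=p[np.argsort(p[:,1])];p=np.r_[p[:2][np.argsort(p[:2,0])],p[2:][np.argsort(p[2:,0])]];out.append((ce[i][0]+x0,p,st[i,4]))
    return sorted(out,key=lambda b:b[0])
w=blobs(W,(200,100,360,260));q=blobs(S,(235,225,305,290))
for n,b in(("w",w),("s",q)):
    for x in b: print(n,x[2],x[1].round(1).tolist())
# wrist: image up = +x, left = +y (tipper); scene: left = -y, up = base end
if len(w)==2==len(q):
  for a,b in zip(w,q[::-1]):
    for i,j in((0,3),(1,2),(2,1),(3,0)):
        P,e=tri(ray(mw,*a[1][i]),ray(ms,*b[1][j]));print(i,(M@(P-O)).round(4),round(e,4))
E
python3 bot.py
```

```text
w 1618 [[234.0, 151.9], [264.3, 153.3], [231.5, 208.0], [261.7, 209.4]]
w 1649 [[294.0, 152.0], [325.0, 152.0], [294.0, 208.0], [325.0, 208.0]]
s 412 [[249.4, 239.9], [265.4, 242.8], [244.6, 266.4], [260.6, 269.3]]
s 412 [[280.0, 243.0], [296.1, 245.7], [275.6, 269.6], [291.6, 272.3]]
0 [0.1087 0.0648 0.0429] 0.0019
1 [0.1072 0.0229 0.0444] 0.0017
2 [0.0375 0.0655 0.0751] 0.0008
3 [0.0371 0.0236 0.0784] 0.0017
0 [ 0.1087 -0.0171  0.0408] 0.0036
1 [ 0.1094 -0.0594  0.0451] 0.0036
2 [ 0.0375 -0.0177  0.0736] 0.0019
3 [ 0.0395 -0.0597  0.0793] 0.0005
```

The wrist camera may also see the bottles' underside, as a darker strip. I'll split it by brightness.

```bash
python3 - <<'E'
import numpy as np
W=np.load("pics/wl.npy");S=np.load("pics/sl.npy")
print("w248",[(r,W[r,246:251,0].mean().astype(int)) for r in range(146,216,2)])
print("w310",[(r,W[r,308:313,0].mean().astype(int)) for r in range(146,216,2)])
print("s",[(r,S[r,254:258,0].mean().astype(int)) for r in range(234,276)])
E
```

```text
w248 [(146, np.int64(86)), (148, np.int64(36)), (150, np.int64(33)), (152, np.int64(40)), (154, np.int64(94)), (156, np.int64(111)), (158, np.int64(111)), (160, np.int64(111)), (162, np.int64(111)), (164, np.int64(114)), (166, np.int64(116)), (168, np.int64(116)), (170, np.int64(116)), (172, np.int64(116)), (174, np.int64(116)), (176, np.int64(116)), (178, np.int64(116)), (180, np.int64(116)), (182, np.int64(116)), (184, np.int64(116)), (186, np.int64(116)), (188, np.int64(116)), (190, np.int64(116)), (192, np.int64(116)), (194, np.int64(116)), (196, np.int64(117)), (198, np.int64(118)), (200, np.int64(99)), (202, np.int64(87)), (204, np.int64(87)), (206, np.int64(86)), (208, np.int64(86)), (210, np.int64(85)), (212, np.int64(85)), (214, np.int64(92))]
w310 [(146, np.int64(50)), (148, np.int64(31)), (150, np.int64(31)), (152, np.int64(59)), (154, np.int64(107)), (156, np.int64(110)), (158, np.int64(110)), (160, np.int64(110)), (162, np.int64(113)), (164, np.int64(115)), (166, np.int64(116)), (168, np.int64(115)), (170, np.int64(116)), (172, np.int64(115)), (174, np.int64(116)), (176,
[... 636 characters left out ...]
111)), (244, np.int64(109)), (245, np.int64(110)), (246, np.int64(110)), (247, np.int64(108)), (248, np.int64(111)), (249, np.int64(109)), (250, np.int64(107)), (251, np.int64(109)), (252, np.int64(108)), (253, np.int64(108)), (254, np.int64(107)), (255, np.int64(108)), (256, np.int64(108)), (257, np.int64(108)), (258, np.int64(110)), (259, np.int64(107)), (260, np.int64(106)), (261, np.int64(107)), (262, np.int64(106)), (263, np.int64(107)), (264, np.int64(105)), (265, np.int64(100)), (266, np.int64(88)), (267, np.int64(63)), (268, np.int64(40)), (269, np.int64(28)), (270, np.int64(29)), (271, np.int64(27)), (272, np.int64(28)), (273, np.int64(25)), (274, np.int64(29)), (275, np.int64(39))]
```

```bash
python3 - <<'E'
from h import *
from rig import env
ms,mw=env.camera_model("scene"),env.camera_model("wrist");c,s=np.cos(np.radians(5.6)),np.sin(np.radians(5.6));O=np.array([.4985,.0145,0]);M=np.array([[c,s,0],[-s,c,0],[0,0,1]])
for n,a,b in(("new base",(247,200),(288,244)),("new shoulder",(249,152.8),(283.6,271)),("old base",(310,199.5),(257.4,241.3)),("old shoulder",(309.5,152.4),(252.6,267.8))):
    P,e=tri(ray(mw,*a),ray(ms,*b));print(n,(M@(P-O)).round(4),round(e,4))
W=np.load("pics/wl.npy")
print([(r,W[r,246:251].mean(0).astype(int).tolist()) for r in (190,198,202,206,210)])
E
python3 go.py .575 .022 .17 -84.4
```

```text
new base [0.0508 0.0444 0.0871] 0.0042
new shoulder [0.1073 0.0437 0.0428] 0.002
old base [ 0.0521 -0.0369  0.0868] 0.0038
old shoulder [ 0.108  -0.0386  0.0422] 0.0041
[(190, [116, 64, 27]), (198, [118, 64, 26]), (202, [87, 51, 27]), (206, [86, 52, 28]), (210, [85, 74, 65])]
t 9.12 shift [-0.0009  0.0013  0.1361] turn [-0.001 -0.001  0.004] rows 3.3
```

The undersides are at about (0.0385, ·, 0.071), inside the tray limits, so the dump counts. I now descend beside the bar's +x side.

```bash
python3 -m handwheel '[[[1,0,0.001,0.02,0,0,0.002],[1,0,0.001,0.05,0,0,0.002],[1,0,0.001,0.085,0,0,0.002],[1,0,0.001,0.115,0,0,0.002],[1,0,0.001,0.13,0,0,0.002]]]'; python3 -m handwheel '[[[1,0,0,0,0,0,0],[1,0,0,0,0,0,0]]]'; python3 go.py .455 .0102 .174 -84.4
```

```text
t: 9.53
eef_pos: [0.5732, 0.0218, 0.1722]
orientation: [-0.0, 0.999, 0.05, -0.003]
force: [0.2, -0.5, -0.4]
finger_gap: -0.0001
gripper_force: 0.0
t: 9.7
eef_pos: [0.5753, 0.0219, 0.1752]
orientation: [-0.0, 0.999, 0.049, -0.001]
force: [-0.3, -0.3, 0.0]
finger_gap: 0.0004
gripper_force: 0.0
t 9.7 shift [-0.1209 -0.0002  0.0013] turn [-0.001  0.001  0.001] rows 2.9
```

```bash
python3 -m handwheel '[[[1,-0.01,0,0,0,0,0],[1,-0.02,0,0,0,0,0],[1,-0.028,0,0,0,0,0],[1,-0.036,0,0,0,0,0],[1,-0.044,0,0,0,0,0]]]'; python3 -m handwheel '[[[1,-0.008,0,0,0,0,0],[1,-0.016,0,0,0,0,0],[1,-0.024,0,0,0,0,0],[1,-0.032,0,0,0,0,0],[1,-0.04,0,0,0,0,0]]]'; python3 -m handwheel '[[[1,-0.007,0,0,0,0,0],[1,-0.014,0,0,0,0,0],[1,-0.014,0,0,0,0,0],[1,-0.014,0,0,0,0,0]]]'; python3 bot.py | head -4
```

```text
t: 10.12
eef_pos: [0.5396, 0.0186, 0.1806]
orientation: [-0.001, 0.999, 0.049, 0.01]
force: [5.4, 0.7, 3.9]
finger_gap: -0.0002
gripper_force: 2.4
t: 10.53
eef_pos: [0.4894, 0.0132, 0.1751]
orientation: [-0.0, 0.999, 0.049, -0.001]
force: [0.6, -0.3, 0.4]
finger_gap: 0.0002
gripper_force: 0.0
t: 10.87
eef_pos: [0.4775, 0.0121, 0.1753]
orientation: [-0.0, 0.999, 0.049, -0.0]
force: [0.1, 0.0, -0.1]
finger_gap: 0.0001
gripper_force: 0.0
s 176 [[243.0, 278.0], [260.0, 278.0], [243.0, 289.0], [260.0, 289.0]]
s 163 [[268.0, 279.0], [285.0, 279.0], [268.0, 289.0], [285.0, 289.0]]
```

The bar has fallen free (no force). I lift clear and take the final look.

```bash
python3 -m handwheel '[[[1,0.004,0,-0.02,0,0,0],[1,0.006,0,-0.05,0,0,0],[1,0.006,0,-0.085,0,0,0],[1,0.006,0,-0.12,0,0,0],[1,0.006,0,-0.15,0,0,0]]]'; python3 -m handwheel '[[[1,0,0.04,0,0,0,0],[1,0,0.08,0,0,0,0],[1,0,0.12,0,0,0,0],[1,0,0.16,0,0,0,0],[1,0,0.19,0,0,0,0]]]'; python3 -m handwheel '[[[1,0,0,0,0,0,0],[1,0,0,0,0,0,0],[1,0,0,0,0,0,0],[1,0,0,0,0,0,0],[1,0,0,0,0,0,0]]]'
python3 - <<'E'
from h import *
from rig import env
s=env.read_camera("scene");t=env.read_camera("top");s2=env.read_camera("scene")
o=np.zeros((400,800,3),np.uint8);o[:,:400]=cv2.resize(s[175:335,190:350],(400,400),interpolation=cv2.INTER_CUBIC);o[:,400:]=cv2.resize(t[105:265,210:370],(400,400),interpolation=cv2.INTER_CUBIC)
cv2.imwrite("pics/f.png",o[:,:,::-1]);print(np.abs(s.astype(int)-s2)[200:320,200:320].max())
E
```

```text
t: 11.38
eef_pos: [0.4849, 0.0128, 0.3279]
orientation: [-0.001, 0.999, 0.049, 0.001]
force: [0.8, 0.1, 0.5]
finger_gap: -0.0003
gripper_force: 0.0
t: 11.8
eef_pos: [0.503, -0.1805, 0.3257]
orientation: [0.0, 0.999, 0.048, 0.001]
force: [0.8, -0.2, -0.1]
finger_gap: 0.0001
gripper_force: 0.0
t: 12.22
eef_pos: [0.503, -0.1745, 0.3253]
orientation: [-0.001, 0.999, 0.051, 0.0]
force: [-0.4, 0.2, -0.2]
finger_gap: 0.0003
gripper_force: 0.0
19
```

View pics/f.png

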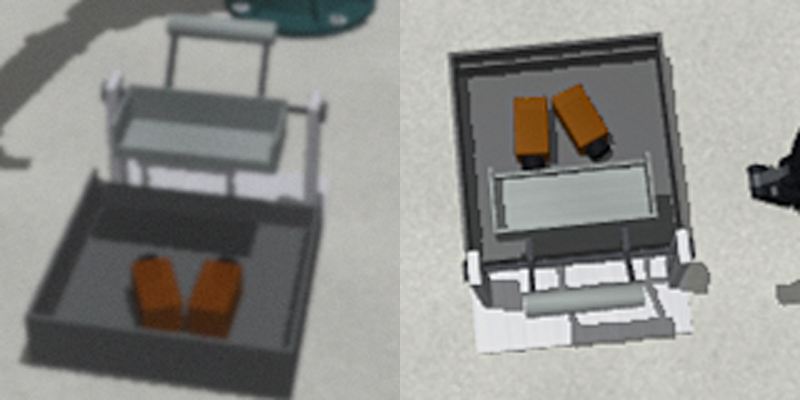

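The empty bucket is upright, with the bar back at (585,300) in the top crop. Both bottles lie flat in the tray at (530,130) and (582,120), and the arm is clear. Handing in.

```bash
python3 -c "
from rig import env
print(env.job_done())"
```

```text
the job is handed in; nothing more can be done
None
```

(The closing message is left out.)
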